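Toast a waffle

TASK

Take the waffle out of the toast rack and stand it in either slot of the toaster, then press the toaster's lever all the way down until it catches and stays down by itself, with the waffle lowered inside. Leave the crispbread in the rack and do not disturb the mug, the jam or the syrup.

Things in the scene. Friction and masses are not known exactly. Their poses are not given: they have to be found in the camera images.
- toaster: two-slot toaster standing firmly on the counter, cream end caps, metal sides, 270 mm long (x), 176 mm wide (y), 185 mm high. Origin: centre of its underside, z up. Its own -x end (facing the robot's right) carries the black lever. Two slots in the top, each 136 mm long (x) by 34 mm wide (y), centred at x = 0, y = +31 and -31 mm.
- slot_left (a point): centre of the mouth of the slot on the toaster's own +y side, level with the top (185 mm). Under each slot a steel carriage bar goes up and down with the lever: with the lever up its top is 62 mm below the mouth, so a waffle standing on it sticks out 38 mm; with the lever caught, 122 mm below.
- slot_right (a point): centre of the mouth of the slot on the toaster's own -y side, at the level of the top (z = 185 mm)
- lever (a joint): travel of the toaster's lever in m: 0 up (start), grows downwards, end stop at 0.066. Sprung: about 5 N starts it, rising steadily to 9 N; over the last 10 mm a sprung catch adds about 4 N (13 to 14 N in all) and clicks in at about 0.061. Let go after that it stays at 0.060; before, it springs back to 0. An upward pull of about 14 N frees it.
- lever_pad (a point): centre of the flat top of the lever's black paddle, moving with it. Paddle 34 mm (toaster x) by 44 mm (y), 14 mm thick, standing 4 to 38 mm out from the toaster's -x end wall; its top is 165 mm above the counter when up, 105 mm when caught. The wall behind it rises to 185 mm, top edge rounded 20 mm: lean the gripper away from the toaster to press.
- rack: fixed toast rack: white tray 110 mm (x) by 140 mm (y), 8 mm thick, with five inverted-U steel wire loops 28 mm apart along y (4 mm wire, 80 mm wide along x, tops 62 mm above the counter). Origin: centre of its underside. Four bays at y = -42, -14, +14, +42 mm; waffle and crispbread stand on the tray in the two outermost, either way round.
- waffle: golden square frozen waffle, stiff, with a grid on both faces, 100 mm (x) by 18 mm thick (y) by 100 mm high (z), 30 to 65 g, standing on edge in the rack (axes as the rack's). Origin: centre of its lower edge face. Its upper 45 mm stands clear above the wire loops.
- waffle_center (a point): the middle of the waffle, 50 mm above its lower edge
- crispbread: dark brown crispbread slice with small pits, 100 mm (x) by 12 mm thick (y) by 85 mm high (z), standing in the other outer bay of the rack; leave it there. Origin: centre of its lower edge face.
- mug: blue mug, 80 mm across and 92 mm high with a handle at its +y; bystander. Origin: centre of its underside.
- jam: amber jam jar with a red cap, 68 mm across and 95 mm high; bystander. Origin: centre of its underside.
- syrup: brown syrup bottle with a yellow cap, 58 mm across and 150 mm high; bystander. Origin: centre of its underside.
There are look-alikes about, which are no part of the job. There is more than one size of the waffle; the job needs the middle-sized.

How it is judged:
By the outcome, as a careful person would: the job done as asked, in the order asked, and still so for the second after the job is handed in, with the robot touching nothing.
It also fails if it takes over 54 s, if anything falls off the work surface, if the arm or the gripper's body presses on something with over 40 N, if the wrist force passes 120 N, or if a joint passes its speed limit or range.

ROBOT

A 6-joint arm with a two-finger parallel gripper is mounted at the origin on the work surface. World frame = base frame: x ahead of the robot, y to its left, z up, the work surface at z = 0. Lengths are in m, angles in rad, forces in N, time in s.
With the tool pointing down it reaches from about 0.35 to 0.975 m from the base axis. Payload 4.9 kg.
Tool frame: the origin (TCP) lies midway between the tips of the shut fingers; the grasp point (between the pads) lies 19 mm behind it (manip.pinch_z is the distance from the TCP to the grasp point, in m); z points along the fingers, y is the direction in which the jaws open and shut (so a half turn about z gives the same grasp; the last joint's range is limited). The gripper opens to 85 mm and grips with 20 to 120 N. Pads are 22 mm wide; open, the fingers measure 114 mm over their backs; the gripper's body (76 mm by 85 mm) begins 54 mm behind the grasp point. The pads swing forward as they close: fully open they stand 13 mm farther back than shut.
Start: joints at [1.127, 0.053, 1.613, -0, 1.476, -0.119], TCP at [0.199, 0.592, 0.231] pointing down, gripper open.
Joint ranges: [-3.01, 3.01], [-1.01, 2.22], [0.06, 2.58], [-1.02, 4.17], [0.09, 2.62], [-3.14, 3.14]. Speed limits (rad/s): [2.57, 2.57, 3.14, 3.14, 3.14, 3.14].

INTERFACE

Orientations are given as a unit quaternion [w, x, y, z].
In Python, from plant import manip gives the robot as it stands.
- The arm moves only by the tool drive_tool, never from a script. Its argument "commands" is text: rows parted by semicolons, each of 5 numbers parted by spaces: the finger opening in mm, from 0 to 85.4, then the shift along the tool's x, y, z in units of 30 mm (1.0 is 30 mm), then the turn about the tool's z in degrees. A call has exactly 8 rows; each row shifts and turns the commanded pose from where the row before left it, along the tool's axes as they then stand; what a row does not reach is not made up. A row lasts 1/8 s, in which the tool goes at most 62.5 mm and 10.7 degrees, less where a joint would pass 70% of its speed; a pose out of reach is approached as far as the arm can. A call is refused whole if a number of a shift passes 1 or a number of a turn 10.7, either way. A call with a gripper value outside its range is refused whole. The fingers move at their own pace and stop on an object; the grip force is fixed at half the most. Time passes only in rows, so rows that do not move let the fingers close, or fill a call up. It gives the time, the measured TCP pose, the force and the opening at its end, in the units of the state.
- manip.state(): the state, without advancing time (a new reading comes with each control period).
- manip.grab_frame(name): name is "scene" or "top" or "wrist"; returns the picture (400x640x3 uint8, red, green, blue); there is no depth.
- manip.camera_params(name): a dict with "fx", "fy", "cx", "cy" (pixels), "xyz" and "orientation" of the camera in the world. Camera axes: x right, y down, z forward; pixel columns grow to the right and rows downward; lengths in m; the calibration is good to about 2 mm. A picture is of the moment at which its call begins: read the wrist's pose just before it. camera_params takes no time and is no camera call; for the wrist camera it gives the pose at the moment of the call.
- manip.job_done(): hands the job in, once; it reports no verdict.
The state is a dict: "time": time; "joint_pos": joint angles; "joint_vel": joint speeds; "joint_efforts": joint torques, N m; "tool_pos": TCP position; "tool_rot": TCP orientation; "contact_force": force on the tool from outside, world axes, zero at the start; "ft_torque": the same for the moment, N m; "gripper_width": opening from 0.0 (shut) to 1.0 (fully open).
Only numpy, scipy, OpenCV 4.12 (cv2) and the standard library are available. Lean on these libraries where they do the work, as an engineer would, in place of code of your own. Each camera call takes 0.05 s, during which the arm holds its last target. There are 200 camera calls.

## Working session

There is one attempt and no reset: what is moved stays moved. The work goes in short steps, Python scripts to look and compute and a tool call to move; the robot and the scene stay as the last step left them, time stands still between calls to the robot, and variables do not carry over. Pictures are saved under pics/ and viewed, about 8 in all and at most 12, crops included, and the job is handed in when it is done.

Besides the shell and the picture viewer there is one more tool, called after "Call:" as name(argument=value, ...), one argument or row to a line, values as JSON. drive_tool: Moves the arm, as the interface text tells. Its arguments: {"type":"object","properties":{"commands":{"type":"string"}},"required":["commands"]}

```bash
mkdir -p pics; ls
python3 - <<'E'
from plant import manip
import cv2
s=manip.state();print(s)
for n in("scene","top"):
    print(n,manip.camera_params(n)); cv2.imwrite(f"pics/{n}0.png",manip.grab_frame(n)[...,::-1])
print(manip.camera_params("wrist"),manip.pinch_z)
E
```

```text
pics
{'time': 0.0, 'joint_pos': array([ 1.12696924e+00,  5.33584538e-02,  1.61429139e+00,  3.28779154e-06,
        1.47601307e+00, -1.18983555e-01]), 'joint_vel': array([ 1.35766509e-03,  5.52242731e-04, -9.07189190e-05, -2.62465463e-04,
        2.09449269e-03,  3.51273656e-04]), 'joint_efforts': array([-1.40383530e-03, -3.93688309e+01, -3.70173776e+01, -2.45503761e-04,
        7.10455875e-03, -5.10372288e-06]), 'tool_pos': array([0.19919382, 0.59174775, 0.2300636 ]), 'tool_rot': array([-2.89033643e-04,  1.61708639e-01,  9.86838003e-01, -9.93959468e-04]), 'contact_force': array([-0.99228105,  0.70540219,  0.86691016]), 'ft_torque': array([ 0.00574738, -0.04057129,  0.05415818]), 'gripper_width': 1.0024903426791736}
scene {'fx': 371.29094596935494, 'fy': 371.29094596935494, 'cx': 318.07526186125585, 'cy': 197.12414769538748, 'xyz': array([ 1.09998035, -0.6372112 ,  0.81477202]), 'orientation': array([-0.41861498,  0.84729519,  0.28935967, -0.15206357])}
top {'fx': 419.6592299237176, 'fy': 419.6592299237176, 'cx': 319.4253524883646, 'cy': 198.8689095399286, 'xyz': array([0.45618762, 0.05024868, 1.1227024 ]), 'orientation': array([-0.0285814 ,  0.71692746, -0.69586595,  0.03112392])}
{'fx': 316.5077298384887, 'fy': 316.5077298384887, 'cx': 316.380162559945, 'cy': 199.88081680950074, 'xyz': array([0.12279883, 0.6176296 , 0.37230229]), 'orientation': array([0.12852099, 0.80199838, 0.57612233, 0.09145496])} 0.0187
```

View pics/top0.png

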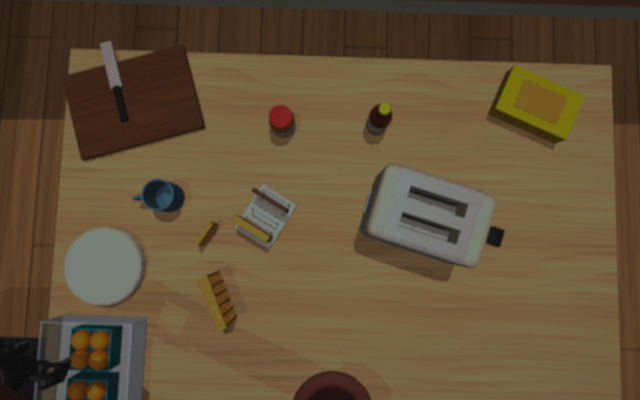

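View pics/scene0.png

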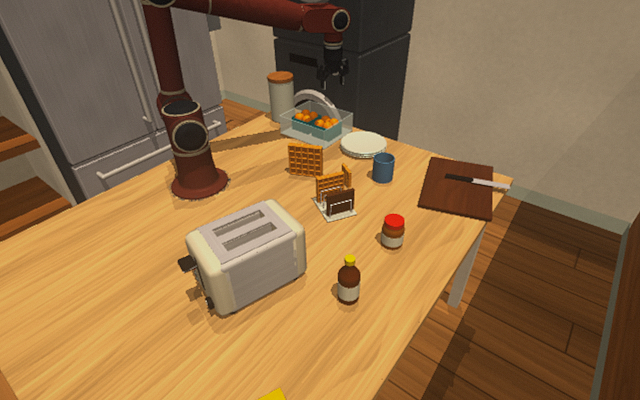

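The top view shows three waffle-like items: one in the rack at (252,229), a small one at (207,235) and a large one at (218,300). The crispbread is in the rack at (270,200). The toaster is at about (432,215) with its lever at (496,236). The mug is at (162,195), the jam at (281,118) and the syrup at (379,117). The waffle in the rack fits the description, so I'll enlarge to confirm.

Run:
```python
import cv2
im=cv2.imread("pics/top0.png")
def c(n,x0,y0,w,h,k):
    o=cv2.resize(cv2.convertScaleAbs(im[y0:y0+h,x0:x0+w],alpha=1.7,beta=10),None,fx=k,fy=k,interpolation=cv2.INTER_CUBIC)
    for x in range(x0-x0%10+10,x0+w,10):cv2.putText(o,str(x),((x-x0)*k,10),0,.35,(255,255,255));cv2.line(o,((x-x0)*k,12),((x-x0)*k,20),(0,255,0))
    for y in range(y0-y0%10+10,y0+h,10):cv2.putText(o,str(y),(0,(y-y0)*k),0,.35,(255,255,255));cv2.line(o,(24,(y-y0)*k),(32,(y-y0)*k),(0,255,0))
    cv2.imwrite(f"pics/{n}.png",o)
c("rack",190,175,120,85,6)
c("toaster",355,155,160,120,5)
```

```text
(no output)
```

View pics/rack.png

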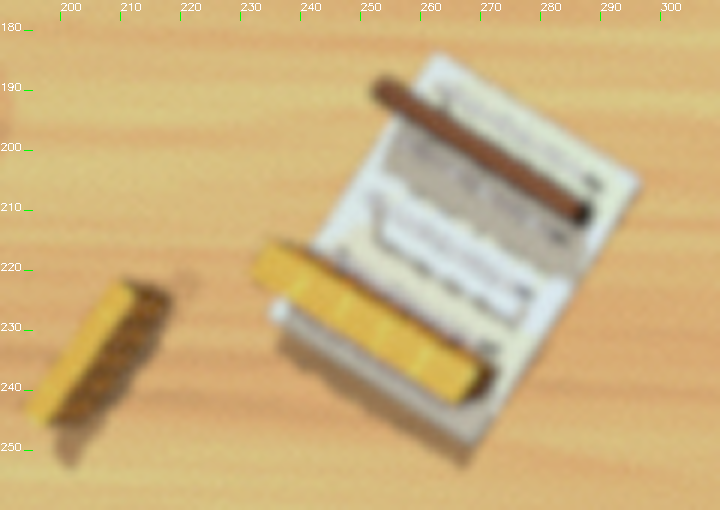

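View pics/toaster.png

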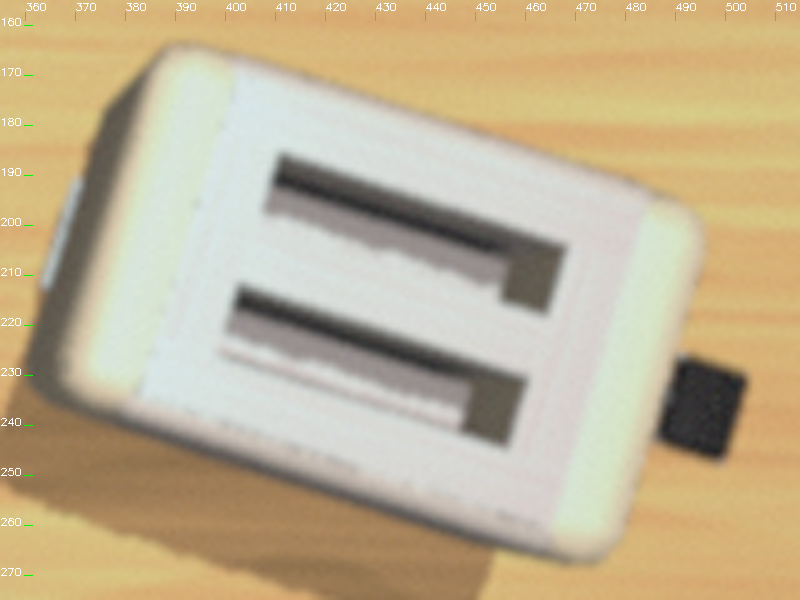

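The crop shows the rack waffle's top edge running from (234,217) to (269,239). That's about 41 px, or 100 mm at z = 0.108. The small waffle is about 25 px and the large one about 60 px, so the rack waffle is the middle size. The toaster slot corners are clear, and the paddle is at about (493,237).

```bash
cat > h.py <<'E'
import numpy as np
from scipy.spatial.transform import Rotation as R
from plant import manip
def ray(cam,px,z):
    c=manip.camera_params(cam);w,*v=c["orientation"];M=R.from_quat([*v,w]).as_matrix()
    d=M@[(px[0]-c["cx"])/c["fx"],(px[1]-c["cy"])/c["fy"],1]
    return c["xyz"]+d*(z-c["xyz"][2])/d[2]
def pts(cam,P,z): return np.array([ray(cam,p,z) for p in P])
def toolR():
    w,*v=manip.state()["tool_rot"];return R.from_quat([*v,w]).as_matrix()
def go(xyz,yang):
    """shift in tool axes (units of 30mm) and turn to tool-y heading yang (deg, mod 180)"""
    s=manip.state();M=toolR();d=M.T@(np.array(xyz)-s["tool_pos"])
    cur=np.degrees(np.arctan2(M[1,1],M[0,1]))
    t=-((yang-cur+90)%180-90)   # tool z is down
    print("pos",s["tool_pos"].round(4),"t",round(s["time"],2),"yhead",cur.round(1),"tilt",M[:,2].round(3),"F",s["contact_force"].round(1),"w",round(s["gripper_width"],3),"q6",s["joint_pos"][5].round(2))
    print("shift units",(d/0.03).round(2),"turn",round(t,1))
E
python3 - <<'E'
from h import *
def rect(P,z,n):
    p=pts("top",P,z);e=[np.linalg.norm(p[i]-p[i-3])*1e3 for i in range(4)]
    d=(p[1]-p[0])+(p[2]-p[3]);print(n,"c",p.mean(0).round(4),"sides",np.round(e),"dir",np.degrees(np.arctan2(d[1],d[0])).round(1));return p.mean(0)
f=lambda L,x,y,k:[(x+a/k,y+b/k) for a,b in L]
rect(f([(270,240),(485,368),(460,403),(250,270)],190,175,6),.108,"waffle")
a=rect(f([(280,153),(567,245),(548,315),(263,213)],355,155,5),.185,"slotA")
b=rect(f([(238,284),(526,378),(508,447),(222,352)],355,155,5),.185,"slotB")
print(np.linalg.norm(a-b),np.degrees(np.arctan2(*(a-b)[[1,0]])))
rect(f([(682,355),(747,375),(725,462),(660,442)],355,155,5),.165,"paddle")
rect(f([(437,53),(640,182),(475,445),(268,310)],190,175,6),.008,"rack")
E
```

```text
waffle c [0.4659 0.2106 0.108 ] sides [101.  17. 100.  14.] dir -119.6
slotA c [ 0.5382 -0.2178  0.185 ] sides [135.  33. 135.  28.] dir -107.2
slotB c [ 0.4777 -0.1998  0.185 ] sides [135.  32. 134.  31.] dir -106.6
0.06307554456713685 -16.553306521889603
paddle c [ 0.463  -0.3559  0.165 ] sides [31. 41. 31. 41.] dir -105.5
rack c [0.5004 0.1884 0.008 ] sides [107. 136. 109. 136.] dir -120.9
```

Run:
```python
from h import *
go([.465,.2103,.29],-30.5)
s=manip.state();print(toolR().round(3))
```

```text
pos [0.1992 0.5918 0.2302] t 0.1 yhead 71.4 tilt [-0.001 -0.002 -1.   ] F [-0.1 -0.6 -0.2] w 1.003 q6 -0.12
shift units [-12.45  -9.23  -1.98] turn -78.1
[[-0.948  0.319 -0.001]
 [ 0.319  0.948 -0.002]
 [ 0.    -0.002 -1.   ]]
```

Call:
drive_tool(
  commands="60 0 0 -1 0; 60 -1 -0.74 -0.98 0; 60 -1 -0.74 0 0; 60 -1 -0.74 0 0; 60 -1 -0.74 0 0; 60 -1 -0.74 0 0; 60 -1 -0.74 0 0; 60 -1 -0.74 0 0",
)

```text
time: 1.1
tool_pos: [0.3492, 0.3768, 0.2901]
tool_rot: [-0.0, 0.162, 0.987, -0.0]
contact_force: [1.4, 0.1, -0.4]
gripper_width: 0.706
```

Call:
drive_tool(
  commands="60 -1 -0.74 0 0; 60 -1 -0.74 0 0; 60 -1 -0.74 0 0; 60 -1 -0.74 0 0; 60 -1 -0.74 0 0; 60 0 0 0 10; 60 0 0 0 10; 60 0 0 0 10",
)

```text
time: 2.1
tool_pos: [0.4554, 0.2247, 0.2901]
tool_rot: [-0.0, 0.414, 0.91, -0.0]
contact_force: [0.4, -0.9, 0.4]
gripper_width: 0.701
```

Call:
drive_tool(
  commands="60 0 0 0 10; 60 0 0 0 10; 60 0 0 0 10; 60 0 0 0 10; 60 0 0 0 10; 60 0 0 0 10; 60 0 0 0 10; 60 0 0 0 0",
)

```text
time: 3.1
tool_pos: [0.4554, 0.2248, 0.2902]
tool_rot: [-0.0, 0.859, 0.511, -0.0]
contact_force: [-0.1, -0.1, 0.3]
gripper_width: 0.703
```

Run:
```python
from h import *
import cv2
go([.465,.2103,.15],-30.5)
c=manip.camera_params("wrist");im=manip.grab_frame("wrist");cv2.imwrite("pics/w1.png",cv2.convertScaleAbs(im[...,::-1],alpha=1.4))
# predicted top-edge corners of waffle
w,*v=c["orientation"];M=R.from_quat([*v,w])
a=np.radians(59.5);u=np.array([np.cos(a),np.sin(a),0]);n=np.array([u[1],-u[0],0])
for i in(1,-1):
  for j in(1,-1):
    p=M.inv().apply(np.array([.465,.2103,.108])+i*.05*u+j*.009*n-c["xyz"]);print(i,j,c["cx"]+c["fx"]*p[0]/p[2],c["cy"]+c["fy"]*p[1]/p[2])
```

```text
pos [0.4554 0.2248 0.2902] t 3.1 yhead -28.5 tilt [-0.001 -0.    -1.   ] F [-0.1 -0.1  0.3] w 0.703 q6 0.81
shift units [-0.27  0.52  4.67] turn 2.0
1 1 342.99143820836287 135.96600285394217
1 -1 325.2041056773564 135.33990611446563
-1 1 337.5075103710117 227.24971504560824
-1 -1 321.293213040339 226.72972154201824
```

View pics/w1.png

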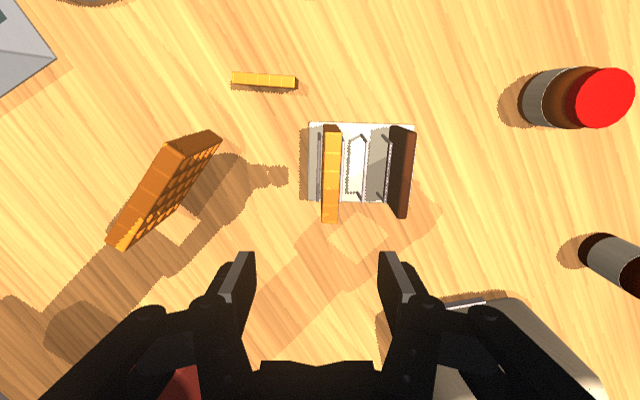

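The wrist view shows the waffle's top face at about columns 322–341 and rows 125–222. The prediction was rows 135–227, so there may be an offset of several mm along its length. I'll measure that in an enlarged crop.

Run:
```python
import cv2
im=cv2.imread("pics/w1.png");x0,y0,k=285,110,5
o=cv2.resize(im[y0:y0+120,x0:x0+150],None,fx=k,fy=k,interpolation=cv2.INTER_CUBIC)
for x in range(290,435,10):cv2.putText(o,str(x),((x-x0)*k,10),0,.35,(0,0,255));cv2.line(o,((x-x0)*k,12),((x-x0)*k,20),(0,255,0))
for y in range(120,230,10):cv2.putText(o,str(y),(0,(y-y0)*k),0,.35,(0,0,255));cv2.line(o,(24,(y-y0)*k),(32,(y-y0)*k),(0,255,0))
cv2.imwrite("pics/w1c.png",o)
```

```text
(no output)
```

View pics/w1c.png

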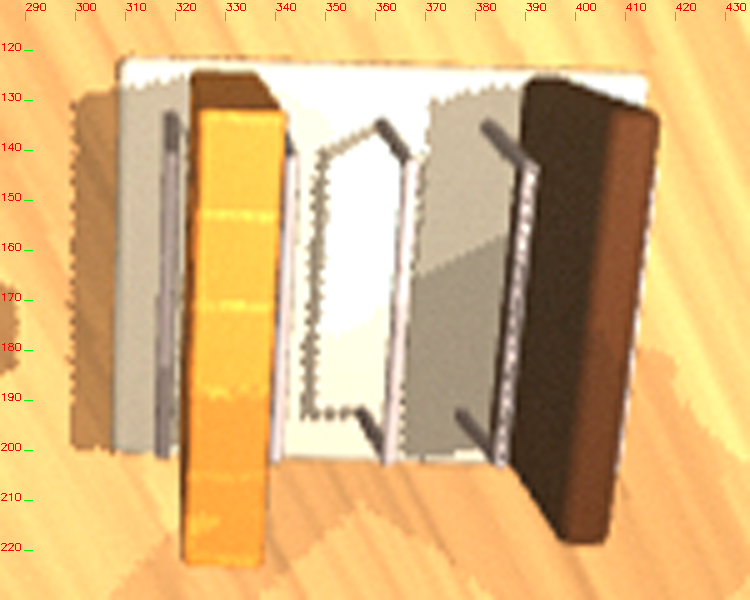

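The crop puts the waffle's top face corners at (325,132), (342,132), (338,223) and (322,223). Its centre column matches the prediction and it sits about 4 mm farther along its length, so I'm using (0.4665, 0.213).

Run:
```python
from h import *
go([.4665,.213,.075],-30.3)
```

```text
pos [0.4554 0.2249 0.2903] t 3.15 yhead -28.4 tilt [-0.001 -0.    -1.   ] F [ 0.3 -0.1 -0.6] w 0.701 q6 0.81
shift units [-0.17  0.52  7.18] turn 1.9
```

Call:
drive_tool(
  commands="60 -0.17 0.52 0 0; 60 0 0 1 2; 60 0 0 1 0; 60 0 0 1 0; 60 0 0 1 0; 60 0 0 0.5 0; 60 0 0 0.5 0; 60 0 0 0 0",
)

```text
time: 4.15
tool_pos: [0.4666, 0.2127, 0.1399]
tool_rot: [-0.0, 0.869, 0.495, -0.001]
contact_force: [-0.1, -0.0, 0.3]
gripper_width: 0.704
```

Call:
drive_tool(
  commands="60 0 0 0.5 0; 60 0 0 0.5 0; 60 0 0 0.5 0; 60 0 0 0.4 0; 60 0 0 0.28 0; 60 0 0 0 0; 0 0 0 0 0; 0 0 0 0 0",
)

```text
time: 5.15
tool_pos: [0.4674, 0.2132, 0.076]
tool_rot: [0.0, 0.869, 0.495, 0.001]
contact_force: [0.1, -0.1, -0.1]
gripper_width: 0.284
```

Call:
drive_tool(
  commands="0 0 0 0 0; 0 0 0 0 0; 0 0 0 0 0; 0 0 0 0 0; 0 0 0 -0.2 0; 0 0 0 -0.4 0; 0 0 0 -0.4 0; 0 0 0 -0.5 0",
)

```text
time: 6.15
tool_pos: [0.4668, 0.213, 0.1212]
tool_rot: [-0.0, 0.869, 0.495, -0.0]
contact_force: [0.3, 0.4, -0.2]
gripper_width: 0.202
```

Call:
drive_tool(
  commands="0 0 0 -0.8 0; 0 0 0 -1 0; 0 0 0 -1 0; 0 0 0 -1 0; 0 0 0 -1 0; 0 0 0 -1 0; 0 0 0 -0.2 0; 0 0 0 0 0",
)

```text
time: 7.15
tool_pos: [0.4668, 0.213, 0.3003]
tool_rot: [0.0, 0.869, 0.495, 0.0]
contact_force: [-0.5, 0.3, -1.1]
gripper_width: 0.199
```

Run:
```python
from h import *
go([.478,-.1998,.30],-17)
```

```text
pos [0.4668 0.213  0.3003] t 7.15 yhead -30.6 tilt [ 0.  0. -1.] F [-0.5  0.3 -1.1] w 0.199 q6 0.82
shift units [-1.165e+01  7.330e+00  1.000e-02] turn -13.6
```

Call:
drive_tool(
  commands="0 -0.6 0.38 0 0; 0 -1 0.63 0 0; 0 -1 0.63 0 0; 0 -1 0.63 0 0; 0 -1 0.63 0 0; 0 -1 0.63 0 0; 0 -1 0.63 0 0; 0 -1 0.63 0 0",
)

```text
time: 8.15
tool_pos: [0.4735, -0.0573, 0.298]
tool_rot: [-0.001, 0.869, 0.495, -0.001]
contact_force: [-0.3, 0.3, -0.7]
gripper_width: 0.203
```

Call:
drive_tool(
  commands="0 -1 0.63 0 0; 0 -1 0.63 0 0; 0 -1 0.63 0 0; 0 -0.6 0.38 0 0; 0 -0.45 0.28 0 0; 0 0 0 0 -6.8; 0 0 0 0 -6.8; 0 0 0 0 0",
)

```text
time: 9.15
tool_pos: [0.4784, -0.1995, 0.2999]
tool_rot: [-0.0, 0.804, 0.594, -0.0]
contact_force: [0.2, 0.6, -0.7]
gripper_width: 0.197
```

Run:
```python
from h import *
import cv2
go([.478,-.1998,.30],-17)
o=[]
for n in("wrist","top"):
    im=manip.grab_frame(n)[...,::-1];cv2.imwrite(f"pics/{n}2.png",im)
    o.append(cv2.convertScaleAbs(im[60:360,120:520] if n=="wrist" else cv2.resize(im[140:290,340:540],None,fx=2,fy=2),alpha=1.4))
cv2.imwrite("pics/ins.png",np.hstack(o))
```

```text
pos [ 0.4784 -0.1995  0.2999] t 9.15 yhead -17.0 tilt [-0.     0.001 -1.   ] F [ 0.2  0.6 -0.7] w 0.197 q6 -0.24
shift units [-0.01 -0.01 -0.  ] turn -0.0
```

View pics/ins.png

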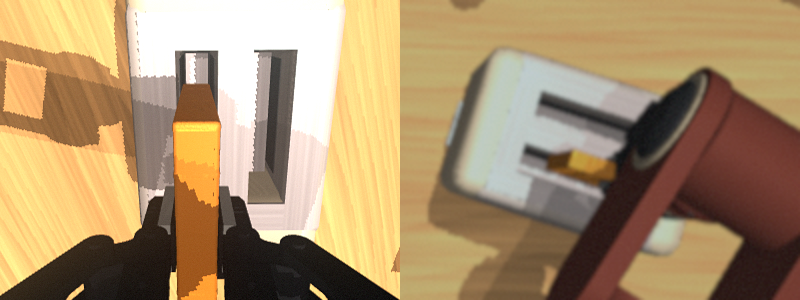

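The waffle hangs in line with the left slot (slot far corners at about wrist px (296,111) and (338,111)). I'll cross-check the slot position from this view.

Run:
```python
from h import *
p=pts("wrist",[(375,111),(417,110),(407,263),(369,263)],.185)
print(p.mean(0),np.linalg.norm(p-np.roll(p,1,0),axis=1)); d=(p[0]-p[3])+(p[1]-p[2]);print(np.degrees(np.arctan2(d[1],d[0])))
q=pts("wrist",[(296,111),(338,111)],.185).mean(0);u=np.array([np.cos(np.radians(73)),np.sin(np.radians(73)),0])
print(q, q-.068*u,q+.068*u)
```

```text
[ 0.53944285 -0.21616111  0.185     ] [0.13397039 0.03283178 0.13477751 0.03475756]
74.25993106788661
[ 0.49845508 -0.13367586  0.185     ] [ 0.47857381 -0.19870459  0.185     ] [ 0.51833636 -0.06864714  0.185     ]
```

Call:
drive_tool(
  commands="0 0 0 0.6 0; 0 0 0 0.6 0; 0 0 0 0.5 0; 0 0 0 0.5 0; 0 0 0 0.5 0; 0 0 0 0.4 0; 0 0 0 0.35 0; 0 0 0 0 0",
)

```text
time: 10.25
tool_pos: [0.478, -0.1997, 0.1957]
tool_rot: [-0.001, 0.804, 0.595, -0.0]
contact_force: [-0.4, -0.3, -0.8]
gripper_width: 0.196
```

Call:
drive_tool(
  commands="45 0 0 0 0; 45 0 0 0 0; 45 0 0 0 0; 45 0 0 -0.4 0; 45 0 0 -1 0; 45 0 0 -1 0; 45 0 0 -1 0; 45 0 0 0 0",
)

```text
time: 11.25
tool_pos: [0.4798, -0.2007, 0.3031]
tool_rot: [0.003, 0.804, 0.595, 0.001]
contact_force: [-1.0, -0.3, -1.1]
gripper_width: 0.528
```

Run:
```python
from h import *
go([.4478,-.4068,.2977],-106.9)
```

```text
pos [ 0.4798 -0.2007  0.3031] t 11.25 yhead -17.0 tilt [ 0.006 -0.004 -1.   ] F [-1.  -0.3 -1.1] w 0.528 q6 -0.24
shift units [-6.88  0.99  0.2 ] turn 89.9
```

Call:
drive_tool(
  commands="85 -0.6 0.1 0 0; 85 -1 0.15 0 0; 85 -1 0.15 0 0; 85 -1 0.15 0 0; 85 -1 0.15 0 0; 85 -1 0.15 0 0; 85 -0.8 0.09 0 0; 85 -0.48 0.05 0 0",
)

```text
time: 12.25
tool_pos: [0.4456, -0.4073, 0.2975]
tool_rot: [-0.001, 0.804, 0.594, -0.0]
contact_force: [0.1, 0.3, -0.6]
gripper_width: 0.992
```

Call:
drive_tool(
  commands="85 0 0 0 10; 85 0 0 0 10; 85 0 0 0 10; 85 0 0 0 10; 85 0 0 0 10; 85 0 0 0 10; 85 0 0 0 10; 85 0 0 0 10",
)

```text
time: 13.25
tool_pos: [0.4464, -0.4058, 0.2985]
tool_rot: [-0.0, 0.998, -0.064, -0.0]
contact_force: [0.6, -0.2, 0.0]
gripper_width: 0.997
```

Call:
drive_tool(
  commands="85 0 0 0.4 10; 85 0 0 0.6 0; 85 0 0 0.6 0; 85 0 0 0.6 0; 85 0 0 0.6 0; 85 0 0 0.4 0; 85 0 0 0 0; 85 0 0 0 0",
)

```text
time: 14.25
tool_pos: [0.4467, -0.4063, 0.2036]
tool_rot: [0.0, 0.989, -0.148, 0.0]
contact_force: [0.1, 0.6, 0.5]
gripper_width: 0.995
```

Run:
```python
from h import *
import cv2
go([.4478,-.4068,.152],-106.9)
c=manip.camera_params("wrist");w,*v=c["orientation"];M=R.from_quat([*v,w])
o=[]
for n in("wrist","scene","top"):
    im=manip.grab_frame(n)[...,::-1];cv2.imwrite(f"pics/{n}3.png",im)
    o.append(cv2.convertScaleAbs(im[50:400,120:520] if n=="wrist" else cv2.resize(im[165:340,140:340],None,fx=2,fy=2) if n=="scene" else im,alpha=1.3))
cv2.imwrite("pics/press.png",np.hstack(o[:2]))
u=np.array([-.292,-.956,0]);n=np.array([.956,-.292,0]);C=np.array([.5085,-.208,.165])
for d in(.139,.173):
  for e in(-.022,.022):
    p=M.inv().apply(C+d*u+e*n-c["xyz"]);print(d,e,c["cx"]+c["fx"]*p[0]/p[2]-120,c["cy"]+c["fy"]*p[1]/p[2]-50)
```

```text
pos [ 0.4467 -0.4063  0.2036] t 14.25 yhead -107.0 tilt [ 0.001 -0.001 -1.   ] F [0.1 0.6 0.5] w 0.995 q6 1.01
shift units [0.04 0.   1.72] turn -0.1
0.139 -0.022 88.92580521795651 210.63140549161983
0.139 0.022 81.14940716828892 145.01100891798902
0.173 -0.022 141.98150613387963 210.59335292147904
0.173 0.022 138.02065770651666 144.97068326811004
```

View pics/press.png

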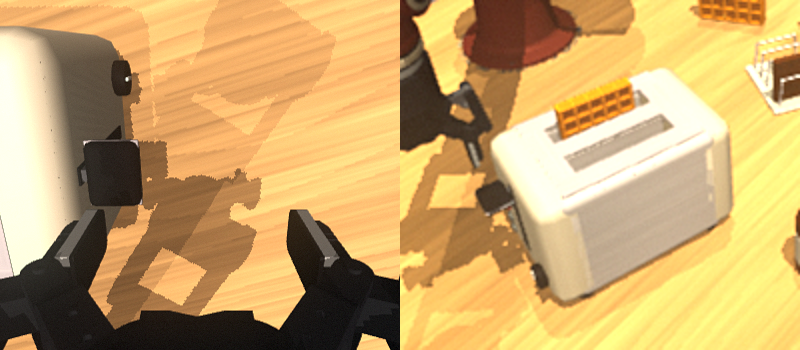

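The waffle stands in the left slot, sticking out. The paddle is at crop (85–140, 140–205), within 5 px of the prediction, and the inner finger is lined up over it. I'm starting the press.

Call:
drive_tool(
  commands="85 0 0 0.5 0; 85 0 0 0.5 0; 85 0 0 0.5 0; 85 0 0 0.3 0; 85 0 0 0.2 0; 85 0 0 0.2 0; 85 0 0 0 0; 85 0 0 0 0",
)

```text
time: 15.4
tool_pos: [0.4464, -0.4058, 0.1374]
tool_rot: [-0.0, 0.989, -0.148, -0.0]
contact_force: [-2.0, 2.0, 5.0]
gripper_width: 0.995
```

Call:
drive_tool(
  commands="85 0 0 0.3 0; 85 0 0 0.3 0; 85 0 0 0.3 0; 85 0 0 0.2 0; 85 0 0 0.2 0; 85 0 0 0.1 0; 85 0 0 0 0; 85 0 0 0 0",
)

```text
time: 16.4
tool_pos: [0.4472, -0.407, 0.0985]
tool_rot: [0.001, 0.989, -0.148, 0.001]
contact_force: [-5.4, 2.5, 15.2]
gripper_width: 0.999
```

Call:
drive_tool(
  commands="85 0 0 0.1 0; 85 0 0 0.1 0; 85 0 0 0.1 0; 85 0 0 0.1 0; 85 0 0 0 0; 85 0 0 0 0; 85 0 0 0 0; 85 0 0 0 0",
)

```text
time: 17.4
tool_pos: [0.4476, -0.4074, 0.0859]
tool_rot: [0.001, 0.989, -0.148, 0.001]
contact_force: [-3.4, 2.4, 12.3]
gripper_width: 0.995
```

Call:
drive_tool(
  commands="85 0 0 0.1 0; 85 0 0 0.1 0; 85 0 0 0 0; 85 0 0 0 0; 85 0 0 0 0; 85 0 0 0 0; 85 0 0 0 0; 85 0 0 0 0",
)

```text
time: 18.4
tool_pos: [0.4479, -0.4078, 0.0852]
tool_rot: [0.001, 0.989, -0.147, 0.001]
contact_force: [-11.6, 10.6, 34.7]
gripper_width: 0.997
```

The force jumped to 35 N with almost no further travel, so the lever is at its end stop. I'm backing off.

Call:
drive_tool(
  commands="85 0 0 -0.3 0; 85 0 0 -0.5 0; 85 0 0 -1 0; 85 0 0 -1 0; 85 0 0 -1 0; 85 0 0 -1 0; 85 0 0 -1 0; 85 0 0 -0.5 0",
)

```text
time: 19.4
tool_pos: [0.447, -0.4064, 0.2678]
tool_rot: [0.001, 0.989, -0.148, 0.001]
contact_force: [-0.1, 0.2, 1.2]
gripper_width: 0.997
```

Call:
drive_tool(
  commands="85 0 -0.0 -1 0; 85 0 0.7 0 0; 85 0 0.7 0 0; 85 0 0 0 0; 85 0 0 0 0; 85 0 0 0 0; 85 0 0 0 0; 85 0 0 0 0",
)

```text
time: 20.4
tool_pos: [0.4343, -0.4459, 0.2959]
tool_rot: [0.0, 0.989, -0.148, 0.0]
contact_force: [0.1, 0.3, 0.7]
gripper_width: 0.996
```

Run:
```python
from h import *
import cv2
go([.4478,-.4068,.152],-106.9)
a=manip.grab_frame("scene")[...,::-1];b=manip.grab_frame("wrist")[...,::-1]
o=np.hstack([cv2.resize(a[150:350,140:440],(600,400)),cv2.resize(b[50:400,120:295],(200,400))])
cv2.imwrite("pics/end.png",cv2.convertScaleAbs(o,alpha=1.3))
```

```text
pos [ 0.4343 -0.4459  0.2959] t 20.4 yhead -107.0 tilt [ 0. -0. -1.] F [0.1 0.3 0.7] w 0.996 q6 0.95
shift units [ 0.05 -1.38  4.8 ] turn -0.1
```

View pics/end.png

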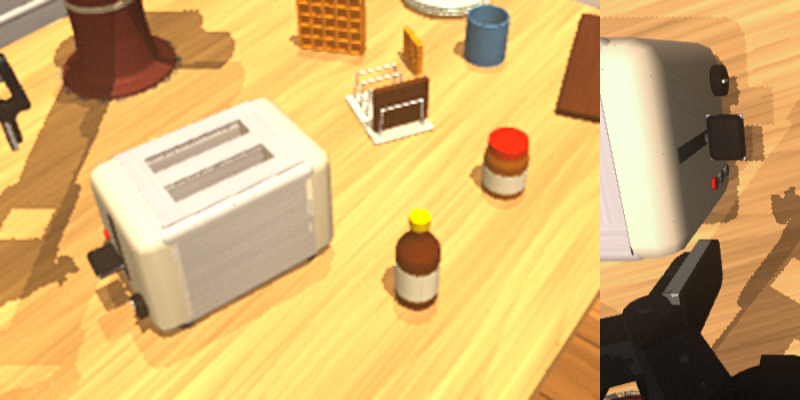

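The lever paddle stays down at (105,260), with its slot empty above it and the red light on. The waffle no longer shows above the toaster. The crispbread is still in the rack at (400,100), the mug, jam and syrup look undisturbed, and the arm is clear. I'm handing in.

```bash
python3 -c "
from plant import manip
print(manip.job_done(), manip.state()['time'])"
```

```text
the job is handed in; nothing more can be done
the job is handed in; nothing more can be done
```

The middle-sized waffle is out of the rack and lowered inside the toaster's left slot. The lever is down and stays down by itself. I handed the job in after about 20 s on the robot's clock.

- **Press:** with the gripper fully open, I pushed the lever with the inner finger until it hit its end stop. The highest force I read was about 35 N along the vertical (about 38 N in all).
- **Last pictures:** after the arm backed off, the lever was still down with the toaster's red light on, and the waffle no longer showed above the slot. The crispbread was still in the rack. The mug, jam and syrup looked untouched, and the arm was touching nothing.
- **Disagreement:** the wrist camera put the waffle about 4 mm farther along its length than the top camera did. I used a point 3 mm along, and the grasp held. I found no failed checks.

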